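# Stow the telescoping trolley lamp

## Task

Put the green telescoping lamp away: press it slowly closed where it stands on the slate coaster, the thin innermost tube first and then the middle tube, until both are fully home. Then slide the closed lamp upright into its copper case, lowering it gently right down to the bottom without dropping it, and let go. Leave the bottles, cocktail picks, jigger and shaker as they are.

Things in the scene. Friction and masses are not known exactly. Their poses are not given: they have to be found in the camera images.
- lamp_center (a point): Centre (half-way up, on the axis) of the lamp's outer tube: a dark green upright cylinder 44 mm in diameter and 100 mm tall with flat ends, so its underside is 50 mm below this point and its upper edge 50 mm above. z is the lamp's axis, up. Whole lamp about 0.4 kg, loose, standing on the coaster; only the outer tube should be gripped, in its upper half.
- lamp_collar (a point): Centre of the upper face of the brass collar (39 mm in diameter, 8 mm high) at the upper end of the lamp's middle tube (aluminium, 36 mm in diameter, telescoping in the outer tube). With the middle tube home the collar sits on the outer tube and this point is 58 mm above lamp_center.
- lamp_top (a point): Centre of the flat brass top of the lamp's white head (34 mm in diameter, 14 mm high) at the upper end of the innermost tube (steel, 26 mm in diameter, telescoping in the middle tube). With the inner tube home the head sits on the collar and this point is 14 mm above lamp_collar; fully closed it is 72 mm above lamp_center (the closed lamp is 122 mm tall).
- lamp_inner (a joint): How far the innermost tube stands out of the middle tube, m: 0 is fully home, at most 0.060 (starts 0.040 to 0.058). Slides with about 3 N of friction and some damping (20 N per m/s), and stays where it is left. Pressing straight down on the head moves this tube first, because it is the looser one; pressed faster than about 0.2 m/s the middle tube begins to slip too.
- lamp_mid (a joint): How far the middle tube stands out of the outer tube, m: 0 is fully home, at most 0.060 (starts 0.040 to 0.058). Slides with about 8 N of friction and the same damping and stays where it is left; it is carried down by further pressing on the head once the inner tube is home, up to a rigid stop.
- case_mouth (a point): Centre of the mouth of the lamp's case: an upright, open-topped copper tube fixed to the trolley on a dark wooden foot (90 mm in diameter, 4 mm high). Bore 49 mm in diameter, flared to about 60 mm at the mouth over the top 12 mm; rim 65 mm above the trolley, outside diameter 68 mm at the rim. z is the axis, up.
- case_floor (a point): Centre of the case's inner floor, 60 mm below the mouth, 5 mm above the trolley. The lamp's underside rests here when it is stowed, its outer tube then standing 40 mm out of the case.
- coaster: Black slate coaster, 110 x 110 x 8 mm, fixed to the trolley; origin at the centre of its underside. The lamp stands near its middle.
- bottle_a: Closed green glass bottle, 60 mm in diameter, 210 mm tall, standing on the aluminium turntable (200 mm in diameter, 20 mm high) at the back; origin at its base. Bystander.
- bottle_b: Closed amber glass bottle, 60 mm in diameter, 230 mm tall, on the turntable; origin at its base. Bystander.
- bottle_c: Closed clear glass bottle, 60 mm in diameter, 190 mm tall, on the turntable; origin at its base. Bystander.
- picks: Steel cocktail picks in a glass holder, 66 mm in diameter, 115 mm tall over the picks; origin at its base. Bystander.
- jigger: Steel double-cone jigger, 46 mm in diameter, 60 mm tall, standing between the coaster and the case; origin at its base. Bystander.
- shaker: Steel cocktail shaker, 86 mm in diameter, 200 mm tall; origin at its base. Bystander.
Things that resemble listed ones, but are neither listed nor needed, are in the scene too. There is more than one size of the part that bears lamp_center; the job needs the middle-sized. Several things look just like the coaster: the one meant starts farthest from the robot's base.

How it is judged:
By the outcome, as a careful person would: the job done as asked, in the order asked, and still so for the second after the job is handed in, with the robot touching nothing.
It also fails if it takes over 61 s, if anything falls off the work surface, if the arm or the gripper's body presses on something with over 40 N, if the wrist force passes 120 N, or if a joint passes its speed limit or range.

## Robot

A 7-joint arm with a two-finger parallel gripper is mounted at the origin on the work surface. World frame = base frame: x ahead of the robot, y to its left, z up, the work surface at z = 0. Lengths are in m, angles in rad, forces in N, time in s.
With the tool pointing down it reaches from about 0.425 to 1.025 m from the base axis. Payload 9.4 kg.
Tool frame: the origin (TCP) lies on the centre line of the jaws, within the pads' length; the fingertips stand 17 mm ahead of it and the grasp point (between the pads) lies 2 mm behind it; z points along the fingers, y is the line along which they close (so a half turn about z gives the same grasp; the last joint's range is limited). The gripper opens to 93 mm and grips with 3 to 60 N. Pads are 15 mm wide; open, the fingers measure 128 mm over their backs; the gripper's body (75 mm by 188 mm) begins 65 mm behind the grasp point.
Start: joints at [1.257, 0.599, -0.003, 1.599, 0.002, 0.943, -0.08], TCP at [0.17, -0.705, 0.236] pointing down, gripper open.
Joint ranges: [-2.57, 2.57], [-0.35, 1.97], [-1.29, 1.29], [0.11, 2.56], [-1.05, 4.19], [0.11, 1.86], [-2.63, 2.63]. Speed limits (rad/s): [2.22, 2.22, 3.01, 3.01, 3.14, 3.14, 3.14].

## Interface

Orientations are given as a rotation vector (axis times angle).
In Python, from workcell import robot gives the robot as it stands.
- The arm moves only by the tool move_arm, never from a script. Its argument "plan" is a list of rows, each a list of 7 numbers: the shift along the tool's x, y, z each as a share of 0.08 m, from -1 to 1, then the turn, a rotation vector about the tool's x, y, z each as a share of 90 degrees, from -1 to 1, then the opening, from -1 (shut) to 1 (fully open), so that 0 is half open. In form: [[x, y, z, wx, wy, wz, jaw], ...]. A call has 1 to 5 rows; each row is the pose to reach, as a shift and turn from the pose commanded when the call began, along the tool's axes at that moment; what a row does not reach only later rows make up. A row lasts 1/10 s, in which the tool goes at most 50 mm and 8.59 degrees, less where a joint would pass 70% of its speed; a pose out of reach is approached as far as the arm can. A call with a number of a shift or a turn outside -1 to 1 is refused whole. A call with a gripper value outside its range is refused whole. The fingers move at their own pace and stop on an object; "squeeze" is the grip in N (left out, the last holds). Time passes only in rows, so rows that repeat a pose let the fingers close. It gives the time, the measured TCP pose, the force, the opening and the grip force at its end, in the units of the state.
- robot.sense(): the state, without advancing time (a new reading comes with each control period).
- robot.snapshot(name): name is "scene" or "top" or "wrist"; returns the picture (480x640x3 uint8, red, green, blue); there is no depth.
- robot.camera_params(name): a dict with "intrinsics" (3x3 intrinsics, pixels), "view" (4x4, takes a point from world to camera coordinates). Camera axes: x right, y down, z forward; pixel columns grow to the right and rows downward; lengths in m; the calibration is good to about 2 mm. The wrist camera is an equidistant fisheye: a pixel r from the principal point sees the ray r / f radians off the axis. A picture is of the moment at which its call begins: read the wrist's pose just before it. camera_params takes no time and is no camera call; for the wrist camera it gives the pose at the moment of the call.
- robot.close_job(): hands the job in; it is judged then, once.
The state is a dict: "clock": time; "joint_pos": joint angles; "joint_velocities": joint speeds; "tau": joint torques, N m; "tool_pos": TCP position; "tcp_rot": TCP orientation; "ft_force": force on the tool from outside, world axes, zero at the start; "wrist_torque": the same for the moment, N m; "opening": finger opening in m; "grasp_force": force on a finger pad.
Only numpy, scipy, OpenCV 4.12 (cv2) and the standard library are available. Lean on these libraries where they do the work, as an engineer would, in place of code of your own. Each camera call takes 0.05 s, during which the arm holds its last target. There are 200 camera calls.

## Working session

There is one attempt and no reset: what is moved stays moved. The work goes in short steps, Python scripts to look and compute and a tool call to move; the robot and the scene stay as the last step left them, time stands still between calls to the robot, and variables do not carry over. Pictures are saved under pics/ and viewed, at most 10 in all, crops included, and the job is handed in when it is done.

Besides the shell and the picture viewer there is one more tool, called after "Call:" in YAML: its name, and indented under it one key for each argument. move_arm: Moves the arm, as the interface text tells. Shift numbers are shares of 0.08 m and turn numbers shares of 90 degrees, none past 1 either way. Its arguments: {"type":"object","properties":{"plan":{"type":"array"},"squeeze":{"type":"number"}},"required":["plan"]}

```bash
mkdir -p pics; ls
python3 - <<'E'
from workcell import robot
import cv2,numpy as np
np.set_printoptions(precision=4,suppress=True)
for n in ["scene","top"]:
    p=robot.camera_params(n);im=robot.snapshot(n);cv2.imwrite(f"pics/{n}0.png",im[:,:,::-1])
    print(n,p["intrinsics"],p["view"])
print(robot.sense())
E
```

```text
pics
scene [[556.4139   0.     322.5509]
 [  0.     556.4139 247.3074]
 [  0.       0.       1.    ]] [[ 0.2886  0.9573 -0.0162 -0.1556]
 [ 0.7904 -0.2478 -0.5603 -0.3801]
 [-0.5404  0.1488 -0.8281  1.5681]
 [ 0.      0.      0.      1.    ]]
top [[471.6434   0.     324.1665]
 [  0.     471.6434 236.9795]
 [  0.       0.       1.    ]] [[-0.021  -0.9994 -0.0265  0.0311]
 [-0.9955  0.0234 -0.092   0.5761]
 [ 0.0926  0.0244 -0.9954  1.2424]
 [ 0.      0.      0.      1.    ]]
{'clock': 0.1, 'joint_pos': array([ 1.2573,  0.6001, -0.0025,  1.6   ,  0.0018,  0.9429, -0.0798]), 'joint_velocities': array([ 0.0003, -0.0012, -0.0001, -0.0017,  0.0013, -0.0014, -0.0008]), 'tau': array([  0.0047, -76.6555,   1.5022, -25.2939,  -0.0523,   0.0136,
         0.    ]), 'tool_pos': array([ 0.17  , -0.7044,  0.2348]), 'tcp_rot': array([-3.1182, -0.371 ,  0.0005]), 'ft_force': array([ 0.2915, -0.1424, -1.2915]), 'wrist_torque': array([-0.0078, -0.044 ,  0.015 ]), 'grasp_force': 0.0, 'opening': 0.09318434867564195}
```

View pics/scene0.png

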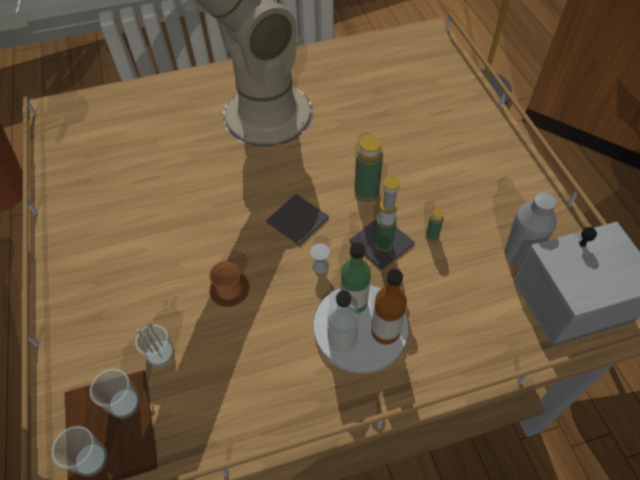

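View pics/top0.png

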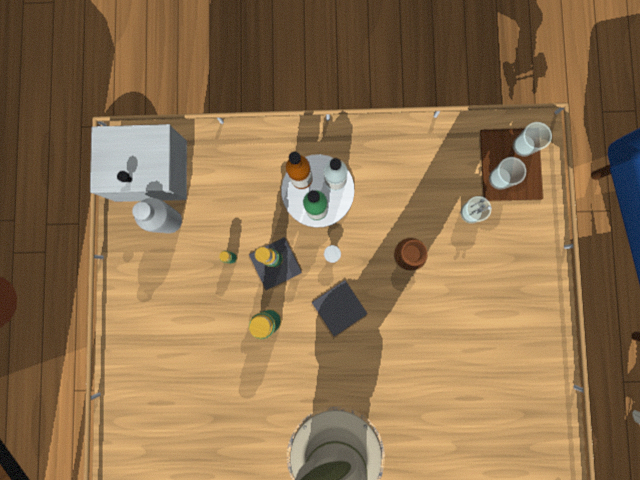

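The real lamp (middle-sized) stands on the farther coaster: scene ≈(387,225), top ≈(266,256). The copper case is at top ≈(411,254), the jigger at (333,254). The lamps at top (264,324) and (229,257) are decoys.

```bash
cat > h.py <<'E'
import cv2,numpy as np
np.set_printoptions(precision=4,suppress=True)
from workcell import robot
def ray(P,uv):
    V=P["view"];R=V[:3,:3];d=np.linalg.solve(P["intrinsics"],[*uv,1]);return -R.T@V[:3,3],R.T@d
def plane(P,uv,z):
    o,d=ray(P,uv);return o+d*(z-o[2])/d[2]
def tri(r1,r2):
    (a,d),(b,e)=r1,r2
    s=np.linalg.lstsq(np.c_[d,-e],b-a,rcond=None)[0];p,q=a+s[0]*d,b+s[1]*e
    return (p+q)/2,np.linalg.norm(p-q)
def blobs(im,lo,hi,mn=15):
    m=cv2.inRange(cv2.cvtColor(im,cv2.COLOR_RGB2HSV),np.array(lo),np.array(hi))
    n,_,s,c=cv2.connectedComponentsWithStats(m)
    return m,[(c[i].round(1),s[i]) for i in range(1,n) if s[i][4]>=mn]
E
python3 - <<'E'
from h import *
for n in ["scene","top"]:
    im=cv2.imread(f"pics/{n}0.png")[:,:,::-1].copy()
    y0,y1,x0,x1=(120,350,190,460) if n=="scene" else (140,360,200,450)
    c=im[y0:y1,x0:x1];P=robot.camera_params(n)
    for nm,lo,hi in [("yel",(20,140,90),(35,255,255)),("green",(60,60,20),(95,255,255)),("copper",(0,110,40),(13,255,255)),("slate",(110,15,20),(175,120,110))]:
        print(n,nm)
        for q,s in blobs(c,lo,hi)[1]: print("  ",q+[x0,y0],s[:4]+[x0,y0,0,0],s[4])
    cv2.imwrite(f"pics/{n}c.png",cv2.resize(im[150:290,170:450] if n=="scene" else im[190:350,210:440],None,fx=2.8,fy=2.8,interpolation=cv2.INTER_CUBIC))
P=robot.camera_params("top")
for nm,uv,z in [("jig",(333,254),.06),("capA",(315,200),.23),("capB",(296,158),.25),("capC",(336,165),.21),("small",(226,257),.08),("big",(263,324),.2),("case",(411,252),.065),("lamp",(264,255),.23),("tt",(318,190),.02)]: print(nm,plane(P,uv,z))
E
```

```text
scene yel
   [370.  142.7] [360 135  21  16] 271
   [367.8 156. ] [358 149  23  11] 42
   [391.4 182. ] [383 176  17  13] 171
   [387.6 207.5] [379 201  19  12] 78
   [437.5 212.6] [432 209  12   8] 75
scene green
   [367.4 180.3] [357 164  23  33] 593
   [433.5 230.6] [428 223  13  16] 139
   [384.3 236.8] [375 226  20  23] 307
   [355.2 277.7] [342 266  27  25] 504
   [360.3 309.4] [356 306  10   7] 24
scene copper
   [227.4 282.8] [210 261  39  45] 1204
   [388.2 286.1] [387 283   4   8] 16
   [376.  302.8] [375 297   3  12] 17
   [380.8 314.1] [376 309  13  12] 32
   [379.6 339.9] [376 336   9   8] 24
   [391.5 340.3] [386 336  12   8] 26
scene slate
top yel
   [263.9 254.6] [255 247  20  17] 226
   [223.8 255.5] [219 251  10  10] 77
   [259.9 326.4] [249 315  24  23] 396
top green
   [315.4 204.2] [303 191  24  24] 353
   [232.8 257.6] [230 253   6  10] 39
   [277.4 259.8] [270 252  13  15] 56
   [274.2 317. ] [264 310  16  20] 100
top copper
   [410.8 253.7] [394 238  33  32] 752
top slate
   [294.3 158.3] [290 152  10  12] 51
   [334.9 163.8] [331 159  10  11] 47
   [313.1 195.9] [308 190  11  12] 59
   [277.3 266.1] [250 238  51  51] 654
   [338.7 307.7] [313 281  53  53] 876
jig [ 0.5284 -0.0046  0.06  ]
capA [0.6427 0.0324 0.23  ]
capB [0.7362 0.0726 0.25  ]
capC [ 0.7275 -0.0173  0.21  ]
small [0.5257 0.2716 0.08  ]
big [0.3636 0.1584 0.2   ]
case [ 0.5287 -0.2067  0.065 ]
lamp [0.52   0.1501 0.23  ]
tt [0.7065 0.0326 0.02  ]
```

View pics/scenec.png

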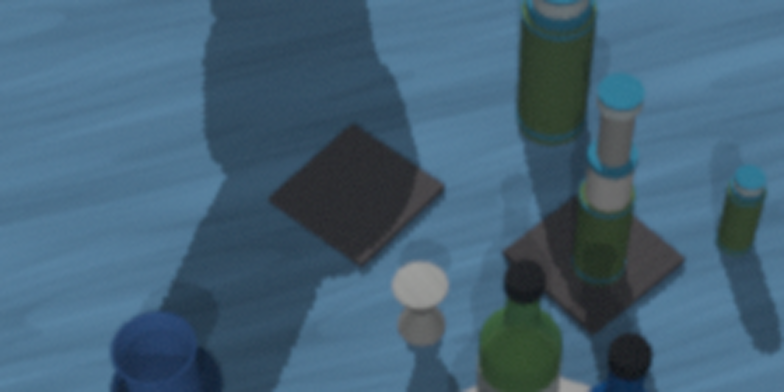

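View pics/topc.png

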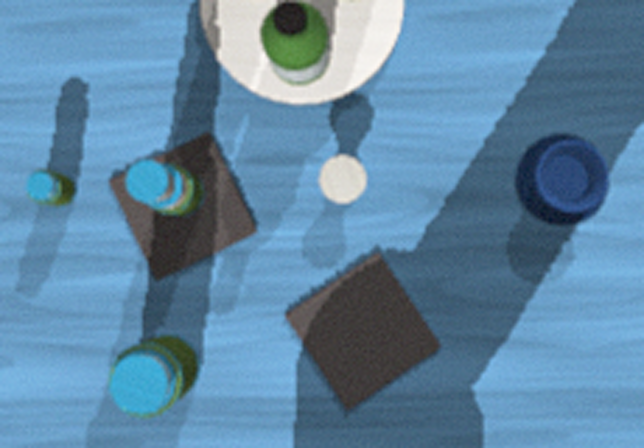

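Run:
```python
from h import *
S=robot.camera_params("scene");T=robot.camera_params("top")
print("top",tri(ray(S,(391.2,182.)),ray(T,(263.6,254.7))))
print("collar scene z guess .18",[plane(S,(388,206.5),z) for z in (.16,.175,.19)])
print("foot",plane(T,(410.5,254),.004), plane(S,(229.5,286),.004))
print("case rim scene", plane(S,(225,275),.065))
for n,(y0,y1,x0,x1) in dict(scene=(245,315,195,265),top=(225,285,380,440)).items():
    im=cv2.imread(f"pics/{n}0.png");cv2.imwrite(f"pics/k{n}.png",cv2.resize(im[y0:y1,x0:x1],(560,560*(y1-y0)//(x1-x0)),interpolation=cv2.INTER_CUBIC))
a=cv2.imread("pics/kscene.png");b=cv2.imread("pics/ktop.png")
cv2.imwrite("pics/k.png",cv2.resize(np.hstack([a,b]),(800,400)))
print(robot.camera_params("wrist"))
from scipy.spatial.transform import Rotation as R
print(R.from_rotvec(robot.sense()["tcp_rot"]).as_matrix())
```

```text
top (array([0.5214, 0.1529, 0.2244]), np.float64(0.002086996802337936))
collar scene z guess .18 [array([0.5324, 0.1485, 0.16  ]), array([0.5431, 0.1432, 0.175 ]), array([0.5538, 0.1379, 0.19  ])]
foot [ 0.5268 -0.2148  0.004 ] [ 0.5265 -0.2142  0.004 ]
case rim scene [ 0.5345 -0.216   0.065 ]
{'intrinsics': array([[371.6483,   0.    , 314.1349],
       [  0.    , 371.6483, 238.825 ],
       [  0.    ,   0.    ,   1.    ]]), 'view': array([[ 0.2358, -0.9718, -0.0022, -0.7241],
       [-0.9383, -0.2283,  0.2598, -0.0302],
       [-0.253 , -0.0592, -0.9657,  0.392 ],
       [ 0.    ,  0.    ,  0.    ,  1.    ]])}
[[ 0.9721  0.2347 -0.0005]
 [ 0.2347 -0.9721  0.0014]
 [-0.0001 -0.0015 -1.    ]]
```

View pics/k.png

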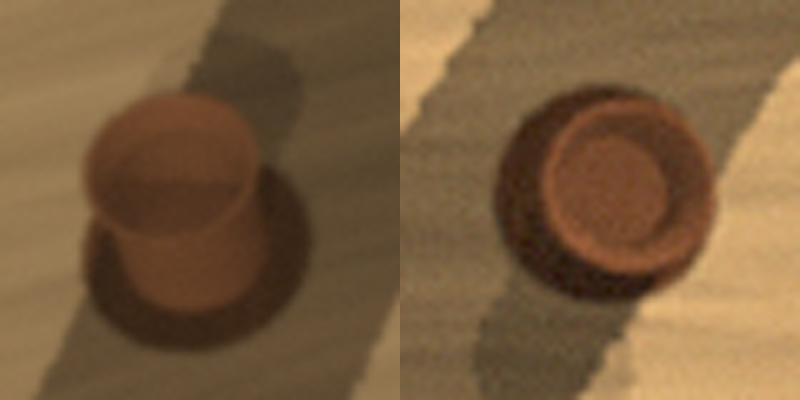

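Case rim: scene (224.9,273.8), top (414.3,252.9). Moving toward the case first, straightening the tool and closing the jaws for pressing.

Run:
```python
from h import *
S=robot.camera_params("scene");T=robot.camera_params("top")
print("rim",tri(ray(S,(224.9,273.8)),ray(T,(414.3,252.9))),plane(T,(414.3,252.9),.065),plane(S,(224.9,273.8),.065))
```

```text
rim (array([ 0.5266, -0.2161,  0.0577]), np.float64(0.0004810613105409458)) [ 0.5262 -0.2152  0.065 ] [ 0.5314 -0.2156  0.065 ]
```

Call:
move_arm:
  plan:
    - [1,-1,-0.8,0,0,0.151,-1]
    - [1,-1,-0.8,0,0,0.151,-1]
    - [1,-1,-0.8,0,0,0.151,-1]
  squeeze: 10

```text
clock: 0.4
tool_pos: [0.2312, -0.6059, 0.3007]
tcp_rot: [-3.141, 0.003, -0.002]
ft_force: [1.5, 0.6, 0.3]
opening: 0.0734
grasp_force: 0.0
```

Call:
move_arm:
  plan:
    - [1,-1,0,0,0,0,-1]
    - [1,-1,0,0,0,0,-1]
    - [1,-1,0,0,0,0,-1]

```text
clock: 0.7
tool_pos: [0.3138, -0.5238, 0.2996]
tcp_rot: [-3.139, -0.01, -0.003]
ft_force: [0.4, -1.6, 0.4]
opening: 0.0497
grasp_force: 0.0
```

Call:
move_arm:
  plan:
    - [1,-1,0,0,0,0,-1]
    - [1,-1,0,0,0,0,-1]
    - [1,-1,0,0,0,0,-1]

```text
clock: 1.0
tool_pos: [0.3932, -0.444, 0.2993]
tcp_rot: [-3.139, -0.01, -0.002]
ft_force: [-0.3, -0.2, 0.5]
opening: 0.0255
grasp_force: 0.0
```

Call:
move_arm:
  plan:
    - [1,-1,0,0,0,0,-1]
    - [1,-1,0,0,0,0,-1]
    - [1,-1,0,0,0,0,-1]

```text
clock: 1.3
tool_pos: [0.4729, -0.3641, 0.2993]
tcp_rot: [-3.14, -0.009, -0.002]
ft_force: [-0.4, -0.2, -0.4]
opening: 0.0025
grasp_force: 0.0
```

Call:
move_arm:
  plan:
    - [0.4,-1,0,0,0,0,-1]
    - [0.4,-1,0,0,0,0,-1]

```text
clock: 1.5
tool_pos: [0.5015, -0.2871, 0.2992]
tcp_rot: [-3.141, 0.001, 0.001]
ft_force: [1.0, 0.9, 0.7]
opening: 0.0005
grasp_force: 0.0
```

Call:
move_arm:
  plan:
    - [0,-1,0,0,0,0,-1]
    - [0,-1,0,0,0,0,-1]

```text
clock: 1.7
tool_pos: [0.501, -0.2058, 0.2992]
tcp_rot: [-3.141, -0.002, 0.001]
ft_force: [1.1, 0.0, 0.4]
opening: 0.0005
grasp_force: 0.0
```

Run:
```python
from h import *
P=robot.camera_params("wrist");im=robot.snapshot("wrist");cv2.imwrite("pics/w1.png",im[:,:,::-1])
import pickle;pickle.dump(P,open("w1.pkl","wb"))
V=P["view"];print(-V[:3,:3].T@V[:3,3],V[:3,:3])
```

```text
[ 0.5747 -0.2055  0.4491] [[ 0.0028 -1.     -0.0018]
 [-0.9654 -0.0032  0.2608]
 [-0.2608  0.001  -0.9654]]
```

View pics/w1.png

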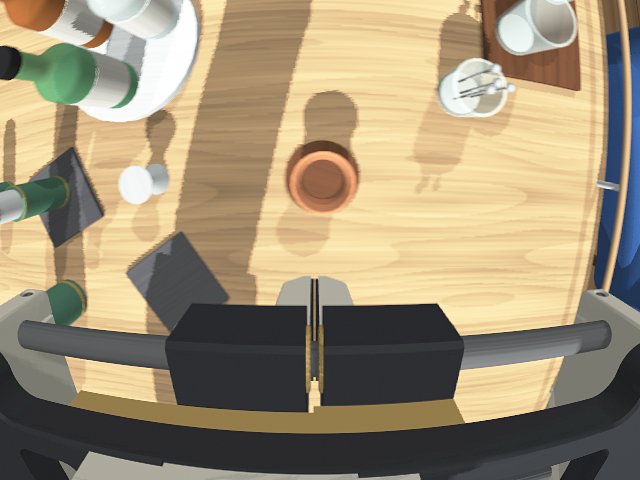

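The wrist view shows the case mouth at about (323,177), the jigger at (140,185), and the lamp at the left edge.

```bash
cat >> h.py <<'E'
def wray(P,uv):
    K=P["intrinsics"];a=(np.array(uv)-K[:2,2])/K[0,0];r=np.linalg.norm(a);d=np.array([*(a/r*np.sin(r)),np.cos(r)])
    V=P["view"];R=V[:3,:3];return -R.T@V[:3,3],R.T@d
def wplane(P,uv,z):
    o,d=wray(P,uv);return o+d*(z-o[2])/d[2]
E
python3 - <<'E'
from h import *
import pickle
P=pickle.load(open("w1.pkl","rb"));im=cv2.imread("pics/w1.png")[130:230,270:380]
hsv=cv2.cvtColor(im,cv2.COLOR_BGR2HSV);m=cv2.inRange(hsv,np.array((3,90,120)),np.array((13,255,255)))
m[:,:]=cv2.morphologyEx(m,cv2.MORPH_OPEN,np.ones((2,2)))
c=max(cv2.findContours(m,cv2.RETR_EXTERNAL,cv2.CHAIN_APPROX_NONE)[0],key=cv2.contourArea)
h=cv2.convexHull(c)[:,0]+[270,130]
pts=np.array([wplane(P,q,.065)[:2] for q in h])
(x,y),r=cv2.minEnclosingCircle((pts*1000).astype(np.float32));print(x,y,r,cv2.fitEllipse((pts*1000).astype(np.float32)))
print(wplane(P,(323,177),.065),wplane(P,(323,180),.005))
E
```

```text
535.9281005859375 -213.8377685546875 38.328556060791016 ((535.1358032226562, -213.59591674804688), (73.20629119873047, 76.49717712402344), 172.44154357910156)
[ 0.5372 -0.2141  0.065 ] [ 0.5277 -0.2154  0.005 ]
```

Call:
move_arm:
  plan:
    - [0.15,-1,-0.2,0,0,0,-1]
    - [0.15,-1,-0.2,0,0,0,-1]

```text
clock: 1.95
tool_pos: [0.5132, -0.1273, 0.3158]
tcp_rot: [-3.141, 0.001, 0.0]
ft_force: [0.3, 1.1, -0.0]
opening: 0.0006
grasp_force: 0.0
```

Call:
move_arm:
  plan:
    - [0.1,-1,0,0,0,0,-1]
    - [0.1,-1,0,0,0,0,-1]

```text
clock: 2.15
tool_pos: [0.5215, -0.0463, 0.3158]
tcp_rot: [-3.141, -0.001, -0.001]
ft_force: [-0.6, -0.0, 0.3]
opening: 0.0006
grasp_force: 0.0
```

Call:
move_arm:
  plan:
    - [0,-1,0,0,0,0,-1]
    - [0,-1,0,0,0,0,-1]

```text
clock: 2.35
tool_pos: [0.5213, 0.0338, 0.3155]
tcp_rot: [-3.141, -0.002, 0.0]
ft_force: [-0.6, -1.0, 0.6]
opening: 0.0002
grasp_force: 0.0
```

Run:
```python
from h import *
import pickle
P=robot.camera_params("wrist");im=robot.snapshot("wrist");cv2.imwrite("pics/w2.png",im[:,:,::-1])
pickle.dump(P,open("w2.pkl","wb"));print(robot.sense()["tool_pos"])
```

```text
[0.5213 0.0382 0.3155]
```

View pics/w2.png

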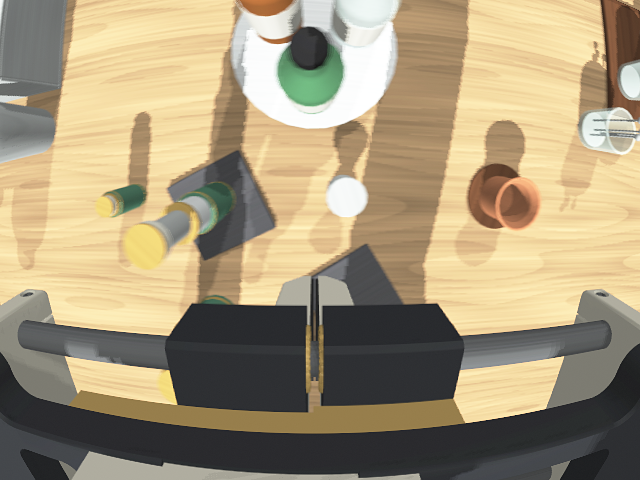

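The lamp's brass top is at (147,245), with its collar at (190,218) and outer tube foot at (222,195).

Run:
```python
from h import *
import pickle
P=pickle.load(open("w2.pkl","rb"));im=cv2.imread("pics/w2.png")[:,:,::-1].copy()
c=im[210:275,110:185];m,b=blobs(c,(22,120,120),(35,255,255),60)
h=cv2.convexHull(cv2.findNonZero(m))[:,0]+[110,210]
pts=np.array([wplane(P,q,.2244)[:2] for q in h])*1000
print(b,cv2.fitEllipse(pts.astype(np.float32)))
T=robot.camera_params("top");S=robot.camera_params("scene")
q=h.mean(0);print("wrist-top",tri(wray(P,(147,245)),ray(T,(263.6,254.7))),"wrist-scene",tri(wray(P,(147,245)),ray(S,(391.2,182))))
print("rim w2",wplane(P,(517.5,203),.065),"jig",wplane(P,(347,197),.06),plane(T,(333,254),.06))
print("tool outer tube scene base", plane(S,(383.5,244),.008))
```

```text
[(array([34.1, 36.1]), array([  15,   14,   39,   45, 1316], dtype=int32))] ((533.3277587890625, 157.60525512695312), (47.90235900878906, 63.848838806152344), 154.92564392089844)
wrist-top (array([0.523 , 0.1539, 0.2235]), np.float64(0.005279430927726937)) wrist-scene (array([0.5273, 0.1513, 0.2321]), np.float64(0.0006008773347849596))
rim w2 [ 0.5326 -0.2117  0.065 ] jig [ 0.5336 -0.0017  0.06  ] [ 0.5284 -0.0046  0.06  ]
tool outer tube scene base [0.5249 0.1533 0.008 ]
```

Call:
move_arm:
  plan:
    - [0,-1,0,0,0,0,-1]
    - [0,-1,0,0,0,0,-1]
    - [0,-1,0,0,0,0,-1]

```text
clock: 2.7
tool_pos: [0.5214, 0.115, 0.3154]
tcp_rot: [-3.14, -0.007, 0.0]
ft_force: [0.1, -0.7, -0.2]
opening: 0.0004
grasp_force: 0.0
```

Call:
move_arm:
  plan:
    - [0.03,-0.48,0,0,0,0,-1]
    - [0.03,-0.48,0.5,0,0,0,-1]
    - [0.03,-0.48,0.6,0,0,0,-1]
    - [0.03,-0.48,0.6,0,0,0,-1]

```text
clock: 3.1
tool_pos: [0.5232, 0.1478, 0.2664]
tcp_rot: [3.139, -0.003, -0.006]
ft_force: [-0.4, -0.7, -1.0]
opening: 0.0005
grasp_force: 0.0
```

Run:
```python
from h import *
import pickle
P=robot.camera_params("wrist");im=robot.snapshot("wrist");cv2.imwrite("pics/w3.png",im[:,:,::-1])
pickle.dump(P,open("w3.pkl","wb"));print(robot.sense()["tool_pos"],robot.sense()["ft_force"])
```

```text
[0.5239 0.1481 0.2676] [-0.9046  0.7068  0.1519]
```

View pics/w3.png

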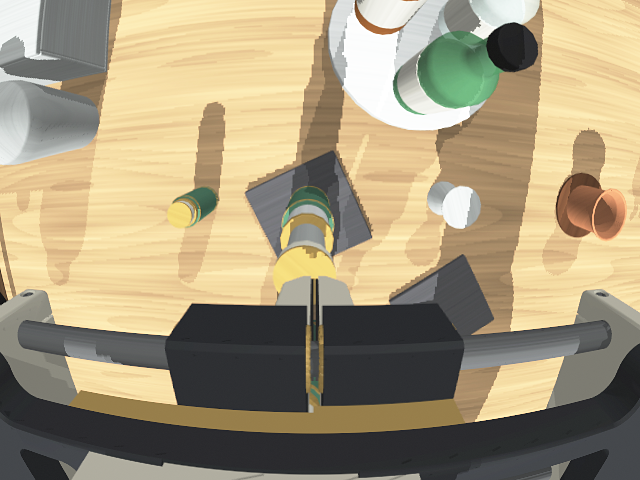

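Call:
move_arm:
  plan:
    - [0,-0.07,0.1,0,0,0,-1]
    - [0,-0.07,0.2,0,0,0,-1]
    - [0,-0.07,0.28,0,0,0,-1]
    - [0,-0.07,0.34,0,0,0,-1]
    - [0,-0.07,0.4,0,0,0,-1]

```text
clock: 3.65
tool_pos: [0.524, 0.1556, 0.2355]
tcp_rot: [-3.141, 0.001, -0.001]
ft_force: [-0.1, 0.1, 3.2]
opening: 0.0005
grasp_force: 1.8
```

Call:
move_arm:
  plan:
    - [0,0,0.06,0,0,0,-1]
    - [0,0,0.12,0,0,0,-1]
    - [0,0,0.18,0,0,0,-1]
    - [0,0,0.24,0,0,0,-1]
    - [0,0,0.3,0,0,0,-1]

```text
clock: 4.15
tool_pos: [0.5239, 0.1557, 0.2112]
tcp_rot: [-3.142, 0.001, -0.0]
ft_force: [0.3, -0.7, 3.1]
opening: 0.0003
grasp_force: 1.8
```

Call:
move_arm:
  plan:
    - [0,0,0.06,0,0,0,-1]
    - [0,0,0.12,0,0,0,-1]
    - [0,0,0.18,0,0,0,-1]
    - [0,0,0.24,0,0,0,-1]
    - [0,0,0.3,0,0,0,-1]

```text
clock: 4.65
tool_pos: [0.5239, 0.1557, 0.1873]
tcp_rot: [-3.142, 0.001, -0.0]
ft_force: [1.2, 0.2, 8.1]
opening: 0.0005
grasp_force: 4.1
```

Call:
move_arm:
  plan:
    - [0,0,0.06,0,0,0,-1]
    - [0,0,0.12,0,0,0,-1]
    - [0,0,0.18,0,0,0,-1]
    - [0,0,0.24,0,0,0,-1]
    - [0,0,0.3,0,0,0,-1]

```text
clock: 5.15
tool_pos: [0.524, 0.1557, 0.1636]
tcp_rot: [-3.141, 0.001, -0.001]
ft_force: [-0.0, -1.6, 8.5]
opening: 0.0007
grasp_force: 4.1
```

Call:
move_arm:
  plan:
    - [0,0,0.06,0,0,0,-1]
    - [0,0,0.12,0,0,0,-1]
    - [0,0,0.17,0,0,0,-1]
    - [0,0,0.19,0,0,0,-1]

```text
clock: 5.55
tool_pos: [0.5239, 0.1557, 0.1482]
tcp_rot: [-3.142, 0.001, -0.001]
ft_force: [-0.4, -0.9, 7.7]
opening: 0.0005
grasp_force: 3.8
```

Call:
move_arm:
  plan:
    - [0,0,0.015,0,0,0,-1]
    - [0,0,0.025,0,0,0,-1]

```text
clock: 5.75
tool_pos: [0.5243, 0.1559, 0.1471]
tcp_rot: [-3.141, 0.001, -0.002]
ft_force: [-1.7, -1.2, 21.9]
opening: 0.0004
grasp_force: 11.1
```

Call:
move_arm:
  plan:
    - [0,0,-0.3,0,0,0,-1]
    - [0,0,-0.5,0,0,0,1]
    - [0,0,-0.5,0,0,0,1]
    - [0,0,-0.5,0,0,0,1]
    - [0,0,-0.5,0,0,0,1]

```text
clock: 6.25
tool_pos: [0.5231, 0.1554, 0.1853]
tcp_rot: [3.141, -0.0, -0.003]
ft_force: [0.3, -0.8, 0.1]
opening: 0.0279
grasp_force: 0.0
```

Call:
move_arm:
  plan:
    - [0,0,0,0,0,0,1]
    - [0,0,0,0,0,0,1]
    - [0,0,0,0,0,0,1]
    - [0,0,0,0,0,0,1]
    - [0,0,0,0,0,0,1]

```text
clock: 6.75
tool_pos: [0.5237, 0.1557, 0.1863]
tcp_rot: [3.142, -0.001, -0.0]
ft_force: [-0.5, 0.1, 0.4]
opening: 0.0683
grasp_force: 0.0
```

Run:
```python
from h import *
import pickle
P=robot.camera_params("wrist");im=robot.snapshot("wrist");cv2.imwrite("pics/w4.png",im[:,:,::-1])
pickle.dump(P,open("w4.pkl","wb"));s=robot.sense();print(s["tool_pos"],s["opening"])
```

```text
[0.5238 0.1557 0.1864] 0.07167380734161771
```

View pics/w4.png

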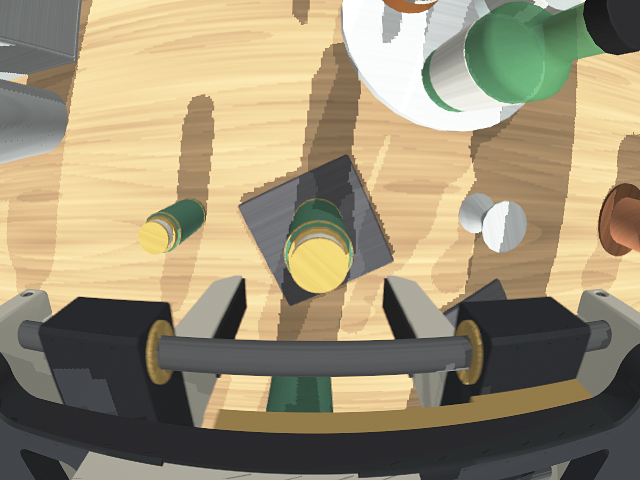

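The lamp is closed; its brass top is centred at about (319,265) with both pads well clear on either side.

Run:
```python
from h import *
import pickle
P=pickle.load(open("w4.pkl","rb"));im=cv2.imread("pics/w4.png")[:,:,::-1].copy()
m,b=blobs(im[225:300,275:365],(22,110,150),(35,255,255),300)
h=cv2.convexHull(cv2.findNonZero(m))[:,0]+[275,225]
pts=np.array([wplane(P,q,.130)[:2] for q in h])*1000
print(b,cv2.fitEllipse(pts.astype(np.float32)),cv2.minEnclosingCircle(pts.astype(np.float32)))
```

```text
[(array([43.2, 39.9]), array([  13,   14,   61,   53, 2480], dtype=int32))] ((527.9622192382812, 154.66452026367188), (35.88412094116211, 41.79071807861328), 151.64886474609375) ((529.6828002929688, 154.49313354492188), 21.09848403930664)
```

Call:
move_arm:
  plan:
    - [0,0,0.3,0,0,0,1]
    - [0,0,0.3,0,0,0,1]
    - [0,0,0.3,0,0,0,1]

```text
clock: 7.1
tool_pos: [0.5235, 0.1556, 0.1624]
tcp_rot: [3.141, -0.001, -0.002]
ft_force: [-0.3, 0.2, 0.6]
opening: 0.0923
grasp_force: 0.0
```

Call:
move_arm:
  plan:
    - [0.02,0.01,0.3,0,0,0,1]
    - [0.02,0.01,0.6,0,0,0,1]
    - [0.02,0.01,0.8,0,0,0,1]
    - [0.02,0.01,0.88,0,0,0,1]
    - [0.02,0.01,0.88,0,0,0,0.3]

```text
clock: 7.6
tool_pos: [0.5253, 0.1549, 0.092]
tcp_rot: [3.141, -0.0, -0.001]
ft_force: [-0.9, 0.1, -0.0]
opening: 0.0889
grasp_force: 0.0
```

Call:
move_arm:
  plan:
    - [0,0,0,0,0,0,-0.2]
    - [0,0,0,0,0,0,-0.2]
    - [0,0,0,0,0,0,-0.2]
    - [0,0,0,0,0,0,-0.2]
    - [0,0,0,0,0,0,-0.2]
  squeeze: 25

```text
clock: 8.1
tool_pos: [0.5255, 0.1549, 0.0923]
tcp_rot: [-3.141, 0.001, -0.001]
ft_force: [0.8, -0.0, -0.2]
opening: 0.0493
grasp_force: 0.0
```

Call:
move_arm:
  plan:
    - [0,0,0,0,0,0,-0.3]
    - [0,0,0,0,0,0,-0.3]
    - [0,0,0,0,0,0,-0.3]

```text
clock: 8.4
tool_pos: [0.5254, 0.1546, 0.0921]
tcp_rot: [3.141, -0.001, -0.0]
ft_force: [-0.2, -1.9, 3.0]
opening: 0.0437
grasp_force: 24.9
```

Call:
move_arm:
  plan:
    - [0,0,-0.1,0,0,0,-0.3]
    - [0,0,-0.35,0,0,0,-0.3]
    - [0,0,-0.65,0,0,0,-0.3]
    - [0,0,-0.9,0,0,0,-0.3]
    - [0,0,-1,0,0,0,-0.3]
  squeeze: 30

```text
clock: 8.9
tool_pos: [0.5256, 0.1552, 0.1737]
tcp_rot: [-3.141, 0.0, -0.002]
ft_force: [-0.9, 0.3, -6.3]
opening: 0.0433
grasp_force: 29.9
```

Call:
move_arm:
  plan:
    - [0,0.2,-0.2,0,0,0,-0.3]
    - [0,0.5,-0.2,0,0,0,-0.3]
    - [0,0.8,-0.2,0,0,0,-0.3]
    - [0,1,-0.2,0,0,0,-0.3]

```text
clock: 9.3
tool_pos: [0.5246, 0.0731, 0.1875]
tcp_rot: [3.141, -0.002, -0.002]
ft_force: [0.4, -0.3, -4.4]
opening: 0.0435
grasp_force: 29.9
```

Call:
move_arm:
  plan:
    - [0,0.35,0,0,0,0,-0.3]
    - [0,0.7,0,0,0,0,-0.3]
    - [0,1,0,0,0,0,-0.3]

```text
clock: 9.6
tool_pos: [0.5248, -0.0064, 0.1875]
tcp_rot: [3.142, -0.001, -0.002]
ft_force: [0.4, -0.7, -4.9]
opening: 0.0437
grasp_force: 29.9
```

Call:
move_arm:
  plan:
    - [0,0.35,0,0,0,0,-0.3]
    - [0,0.7,0,0,0,0,-0.3]
    - [0,1,0,0,0,0,-0.3]

```text
clock: 9.9
tool_pos: [0.5248, -0.0864, 0.1875]
tcp_rot: [-3.141, 0.001, 0.002]
ft_force: [-0.0, 0.1, -4.7]
opening: 0.0437
grasp_force: 29.9
```

Call:
move_arm:
  plan:
    - [0.02,0.3,0,0,0,0,-0.3]
    - [0.04,0.6,0,0,0,0,-0.3]
    - [0.04,0.6,0,0,0,0,-0.3]

```text
clock: 10.2
tool_pos: [0.528, -0.1367, 0.1874]
tcp_rot: [3.14, -0.008, -0.001]
ft_force: [0.2, 0.3, -4.9]
opening: 0.0441
grasp_force: 29.9
```

Run:
```python
from h import *
import pickle
s=robot.sense();print(s["tool_pos"],s["tcp_rot"],s["ft_force"],s["opening"],s["grasp_force"])
P={n:robot.camera_params(n) for n in ["wrist","top","scene"]}
I={n:robot.snapshot(n) for n in P};pickle.dump((P,I),open("s5.pkl","wb"))
cv2.imwrite("pics/w5.png",I["wrist"][:,:,::-1])
```

```text
[ 0.528  -0.1367  0.1874] [ 3.1404 -0.0077 -0.0015] [ 0.2171  0.2685 -4.8813] 0.0440901117203682 29.896965622901917
```

Run:
```python
import pickle,cv2,numpy as np
P,I=pickle.load(open("s5.pkl","rb"))
r=lambda a,s:cv2.resize(a,s,interpolation=cv2.INTER_CUBIC)
w=r(I["wrist"][110:360,200:520],(800,625))[:400]   # x2.5, rows 110..270
t=r(I["top"][215:280,350:450],(400,260)) [:200]          # x4
s=r(I["scene"][215:315,180:280],(400,400))[:200]         # x4 ; rows 215..
s=r(I["scene"][250:300,190:290],(400,200))
cv2.imwrite("pics/m.png",np.vstack([w,np.hstack([t,s])])[:,:,::-1])
```

```text
(no output)
```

View pics/m.png

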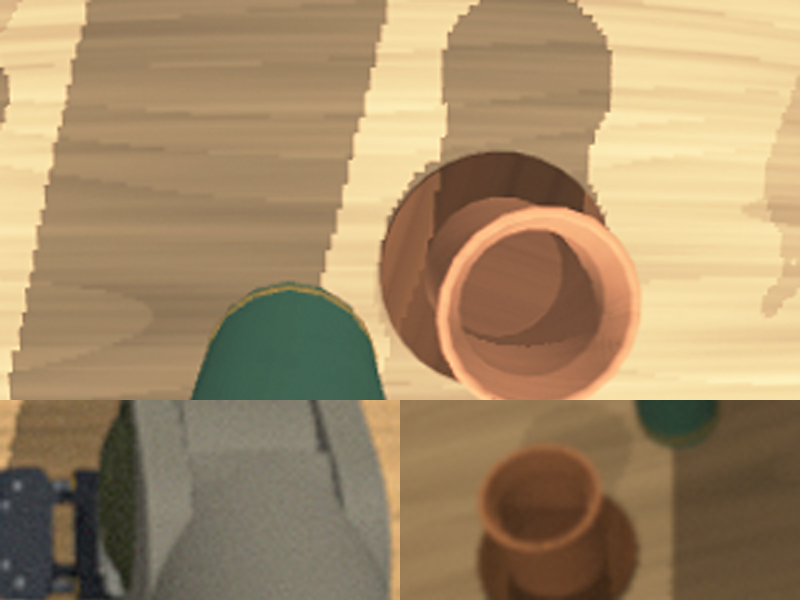

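The rim is centred at about (415.6,232) in the wrist image. The lamp's lower edge is frontmost at (316.4,223). In the scene view the rim is at (225,274.5).

Run:
```python
import pickle
from h import *
P,I=pickle.load(open("s5.pkl","rb"));W=P["wrist"];S=P["scene"]
f=lambda *q:np.array([q[0]/2.5+200,q[1]/2.5+110])
# rim points on outer edge -> circle at z=.065
im=I["wrist"][180:280,370:465];m=cv2.inRange(cv2.cvtColor(im,cv2.COLOR_RGB2HSV),np.array((3,80,200)),np.array((16,200,255)))
n,l,s,c=cv2.connectedComponentsWithStats(m);k=1+np.argmax(s[1:,4]);print(s[k])
h=cv2.convexHull(cv2.findNonZero((l==k).astype(np.uint8)))[:,0]+[370,180]
pts=np.array([wplane(W,q,.065)[:2]*1000 for q in h]).astype(np.float32)
print("rim wrist",cv2.fitEllipse(pts),cv2.minEnclosingCircle(pts),wplane(W,(415.6,232),.065))
# lamp underside arc, points by hand from the crop
a=np.array([wplane(W,f(*q),.1034)[:2]*1000 for q in [(291,283),(245,297),(340,297),(222,318),(358,318),(210,340)]])
A=np.c_[2*a,np.ones(len(a))];x=np.linalg.lstsq(A,(a**2).sum(1),rcond=None)[0];print("lamp bottom",a[0],"r22 centre x",a[0,0]-22,"fit",x[:2],np.sqrt(x[2]+x[0]**2+x[1]**2))
print("rim scene",plane(S,(225.1,274.5),.065),"lamp bottom front scene",plane(S,(259.3,261.5),.1034))
o=-S["view"][:3,:3].T@S["view"][:3,3];print("scene cam",o)
```

```text
[   3   13   83   82 1693]
rim wrist ((529.541259765625, -213.98985290527344), (65.4063491821289, 73.56588745117188), 40.30852508544922) ((528.066650390625, -211.68724060058594), 38.6430778503418) [ 0.5334 -0.2151  0.065 ]
lamp bottom [ 548.9855 -137.9785] r22 centre x 526.9855107088647 fit [ 526.9807 -137.7772] 21.980339486201093
rim scene [ 0.5333 -0.2156  0.065 ] lamp bottom front scene [ 0.5482 -0.1393  0.1034]
scene cam [ 1.1928 -0.1786  1.0831]
```

Call:
move_arm:
  plan:
    - [0.08,0.3,0,0,0,0,-0.3]
    - [0.08,0.6,0,0,0,0,-0.3]
    - [0.08,0.9,0,0,0,0,-0.3]
    - [0.08,0.97,0,0,0,0,-0.3]
    - [0.08,0.97,0,0,0,0,-0.3]

```text
clock: 10.85
tool_pos: [0.5347, -0.2106, 0.1877]
tcp_rot: [-3.141, 0.001, 0.001]
ft_force: [-1.1, 0.9, -4.6]
opening: 0.0435
grasp_force: 29.9
```

Run:
```python
import pickle
from h import *
P={n:robot.camera_params(n) for n in ["wrist","scene"]}
s=robot.sense();print(s["tool_pos"],s["tcp_rot"])
I={n:robot.snapshot(n) for n in P};pickle.dump((P,I),open("s6.pkl","wb"));W=P["wrist"]
cv2.imwrite("pics/w6.png",I["wrist"][:,:,::-1])
hsv=cv2.cvtColor(I["wrist"],cv2.COLOR_RGB2HSV)
g=cv2.inRange(hsv,np.array((60,60,30)),np.array((95,255,255)))[:,250:390]
# lamp lower edge: topmost green pixel per column
T=[(c+250,np.flatnonzero(g[150:330,c])[0]+150) for c in range(140) if g[150:330,c].sum()>255*8]
print(T[::5])
cm=cv2.inRange(hsv,np.array((2,80,110)),np.array((16,220,255)))
n,l,st,ce=cv2.connectedComponentsWithStats(cm[100:300,220:420]);k=1+np.argmax(st[1:,4]);print("copper",st[k]+[220,100,0,0,0])
rows=[(r+100,np.flatnonzero(l[r]==k)[[0,-1]]+220) for r in range(0,200,8) if (l[r]==k).sum()>5];print(rows)
```

```text
[ 0.5347 -0.2106  0.1877] [-3.1412  0.0013  0.0007]
[(262, np.int64(318)), (267, np.int64(295)), (272, np.int64(283)), (277, np.int64(268)), (282, np.int64(255)), (287, np.int64(242)), (292, np.int64(236)), (297, np.int64(233)), (302, np.int64(229)), (307, np.int64(228)), (312, np.int64(227)), (317, np.int64(227)), (322, np.int64(228)), (327, np.int64(225)), (332, np.int64(231)), (337, np.int64(234)), (342, np.int64(239)), (347, np.int64(246)), (352, np.int64(266)), (357, np.int64(287)), (362, np.int64(308))]
copper [ 272  168   98  103 3824]
[(188, array([289, 358])), (196, array([281, 360])), (204, array([274, 366])), (212, array([274, 368])), (220, array([272, 369])), (228, array([272, 369])), (236, array([272, 367])), (244, array([276, 365])), (252, array([280, 363])), (260, array([352, 360]))]
```

Run:
```python
import pickle
from h import *
P,I=pickle.load(open("s6.pkl","rb"));W=P["wrist"]
def circ(a):
    a=np.array(a)*1000;x=np.linalg.lstsq(np.c_[2*a,np.ones(len(a))],(a**2).sum(1),rcond=None)[0];return x[:2],np.sqrt(x[2]+x[0]**2+x[1]**2)
e=[(287,242),(292,236),(297,233),(302,229),(307,228),(312,227),(317,227),(322,228),(332,231),(337,234),(342,239)]
print("lamp",circ([wplane(W,q,.1037)[:2] for q in e]))
V=I["wrist"]
for r in (228,236,244,250,256): # bright rim edges
    row=V[r,262:380].astype(int);print(r,[(i+262,*row[i]) for i in list(range(8,20))][::2],[(i+262,*row[i]) for i in range(92,112,2)])
col=V[170:230,318].astype(int);print([(i+170,*col[i]) for i in range(0,60,2)])
```

```text
lamp (array([ 530.8454, -211.0761]), np.float64(22.371975993464524))
228 [(270, np.int64(244), np.int64(218), np.int64(161)), (272, np.int64(192), np.int64(147), np.int64(109)), (274, np.int64(148), np.int64(98), np.int64(68)), (276, np.int64(140), np.int64(95), np.int64(66)), (278, np.int64(136), np.int64(89), np.int64(63)), (280, np.int64(135), np.int64(90), np.int64(63))] [(354, np.int64(227), np.int64(153), np.int64(109)), (356, np.int64(228), np.int64(156), np.int64(111)), (358, np.int64(245), np.int64(176), np.int64(126)), (360, np.int64(252), np.int64(198), np.int64(141)), (362, np.int64(245), np.int64(172), np.int64(122)), (364, np.int64(124), np.int64(82), np.int64(58)), (366, np.int64(133), np.int64(90), np.int64(63)), (368, np.int64(131), np.int64(86), np.int64(59)), (370, np.int64(237), np.int64(204), np.int64(151)), (372, np.int64(237), np.int64(206), np.int64(152))]
236 [(270, np.int64(239), np.int64(209), np.int64(156)), (272, np.int64(223), np.int64(185), np.int64(139)), (274, np.int64(160), np.int64(119), np.int64(85)), (276, np.int64(135), np.int64(90), np.int64(64)
[... 3932 characters left out ...]
 np.int64(197), np.int64(130), np.int64(95)), (204, np.int64(153), np.int64(103), np.int64(74)), (206, np.int64(139), np.int64(91), np.int64(66)), (208, np.int64(250), np.int64(184), np.int64(131)), (210, np.int64(180), np.int64(119), np.int64(86)), (212, np.int64(145), np.int64(97), np.int64(70)), (214, np.int64(139), np.int64(93), np.int64(67)), (216, np.int64(145), np.int64(97), np.int64(70)), (218, np.int64(143), np.int64(97), np.int64(70)), (220, np.int64(147), np.int64(99), np.int64(72)), (222, np.int64(139), np.int64(98), np.int64(72)), (224, np.int64(118), np.int64(117), np.int64(75)), (226, np.int64(86), np.int64(110), np.int64(82)), (228, np.int64(65), np.int64(101), np.int64(82))]
```

Run:
```python
import pickle
from h import *
P,I=pickle.load(open("s6.pkl","rb"));W=P["wrist"]
e=[(363.2,228),(365.2,236),(365.4,244),(365.2,250),(363.5,256),(279.3,236),(278.6,244),(278.9,250),(318,207.2)]
a=np.array([wplane(W,q,.065)[:2] for q in e])*1000
x=np.linalg.lstsq(np.c_[2*a,np.ones(len(a))],(a**2).sum(1),rcond=None)[0];print(x[:2],np.sqrt(x[2]+x[0]**2+x[1]**2));print(a)
```

```text
[ 527.2569 -216.3015] 33.48822406057259
[[ 543.362  -247.2475]
 [ 537.0941 -249.0008]
 [ 530.7494 -249.3892]
 [ 525.9397 -249.4185]
 [ 521.0871 -248.2792]
 [ 537.0334 -183.553 ]
 [ 530.7069 -182.8611]
 [ 525.9118 -182.9691]
 [ 559.217  -212.9132]]
```

Run:
```python
import pickle
from h import *
def circ(a):
    a=np.array(a)*1000;x=np.linalg.lstsq(np.c_[2*a,np.ones(len(a))],(a**2).sum(1),rcond=None)[0];return x[:2],np.sqrt(x[2]+x[0]**2+x[1]**2)
P,I=pickle.load(open("s5.pkl","rb"));S=P["scene"];W=P["wrist"]
g=lambda x,y:((x-400)/4+190,(y-400)/4+250)
a=[plane(S,g(*q),.065)[:2] for q in [(479,503),(602,492),(541,446),(541,550)]]
print("scene rim",np.array(a)*1000,circ(a))
print("s5 lamp scene",plane(S,g(678,446),.1034)[:2], "left/right", plane(S,g(637,410),.1034)[:2],plane(S,g(718,410),.1034)[:2])
f=lambda *q:(q[0]/2.5+200,q[1]/2.5+110)
a=[wplane(W,f(*q),.065)[:2] for q in [(438,305),(640,300),(552,206),(459,253),(621,245),(447,345),(632,345),(479,228),(605,226)]]
print("s5 wrist rim",circ(a))
V=I["scene"];c=V[255:300,225].astype(int);print([(i+255,*c[i]) for i in range(0,45)])
```

```text
scene rim [[ 526.5551 -247.6835]
 [ 539.4862 -183.1244]
 [ 500.7309 -208.7954]
 [ 565.0874 -221.4966]] (array([ 532.8647, -215.3732]), np.float64(32.86047834905025))
s5 lamp scene [ 0.5483 -0.1389] left/right [ 0.5197 -0.1546] [ 0.5326 -0.1135]
s5 wrist rim (array([ 531.6978, -216.3164]), np.float64(32.816389177914125))
[(255, np.int64(143), np.int64(116), np.int64(79)), (256, np.int64(145), np.int64(117), np.int64(80)), (257, np.int64(145), np.int64(117), np.int64(80)), (258, np.int64(143), np.int64(116), np.int64(79)), (259, np.int64(140), np.int64(113), np.int64(76)), (260, np.int64(142), np.int64(108), np.int64(71)), (261, np.int64(150), np.int64(105), np.int64(67)), (262, np.int64(139), np.int64(90), np.int64(55)), (263, np.int64(123), np.int64(78), np.int64(46)), (264, np.int64(120), np.int64(75), np.int64(47)), (265, np.int64(116), np.int64(73), np.int64(43)), (266, np.int64(117), np.int64(72), np.int64(45)), (267, np.int64(112), np.int64(72), np.int64(44)), (268, np.int64(106), np.int64(66), np.int64(41)), (269, np.int64(105), np.int64(67), np.int64(41)), (270, np.int64(105),
[... 768 characters left out ...]
), (286, np.int64(134), np.int64(86), np.int64(52)), (287, np.int64(127), np.int64(81), np.int64(49)), (288, np.int64(111), np.int64(71), np.int64(43)), (289, np.int64(105), np.int64(67), np.int64(41)), (290, np.int64(104), np.int64(66), np.int64(39)), (291, np.int64(105), np.int64(67), np.int64(40)), (292, np.int64(104), np.int64(65), np.int64(39)), (293, np.int64(103), np.int64(66), np.int64(39)), (294, np.int64(104), np.int64(66), np.int64(39)), (295, np.int64(104), np.int64(65), np.int64(39)), (296, np.int64(106), np.int64(67), np.int64(41)), (297, np.int64(105), np.int64(67), np.int64(42)), (298, np.int64(96), np.int64(61), np.int64(36)), (299, np.int64(76), np.int64(48), np.int64(28))]
```

Call:
move_arm:
  plan:
    - [-0.02,0.055,0.1,0,0,0,-0.3]
    - [-0.02,0.055,0.25,0,0,0,-0.3]
    - [-0.02,0.055,0.33,0,0,0,-0.3]
    - [-0.02,0.055,0.33,0,0,0,-0.3]
    - [-0.02,0.055,0.33,0,0,0,-0.3]

```text
clock: 11.45
tool_pos: [0.5332, -0.2148, 0.1612]
tcp_rot: [-3.141, 0.0, 0.001]
ft_force: [-0.4, 0.7, -4.6]
opening: 0.0437
grasp_force: 29.9
```

```bash
cat > m.py <<'E'
import pickle
from h import *
W=robot.camera_params("wrist");s=robot.sense();V=robot.snapshot("wrist");cv2.imwrite("pics/w7.png",V[:,:,::-1]);print(s["tool_pos"],s["tcp_rot"],s["ft_force"])
zb=.008+s["tool_pos"][2]-.0921
hsv=cv2.cvtColor(V,cv2.COLOR_RGB2HSV).astype(int);R=V[...,0].astype(int);B=V[...,2].astype(int)
green=(hsv[...,0]>60)&(hsv[...,0]<95)&(hsv[...,1]>60)
bright=(hsv[...,0]<14)&(hsv[...,1]>100)&(R>195)
def circ(a):
    for _ in range(3):
        x=np.linalg.lstsq(np.c_[2*a,np.ones(len(a))],(a**2).sum(1),rcond=None)[0];r=np.sqrt(x[2]+x[0]**2+x[1]**2)
        e=np.abs(np.linalg.norm(a-x[:2],axis=1)-r);a=a[e<=max(.7,2*np.median(e))]
    return x[:2],r,len(a)
L=[]
for c in range(288,342,3):
    q=np.flatnonzero(green[180:330,c]);
    if len(q)>8:L.append((c,q[0]+179.5))
print("lamp",zb,circ(np.array([wplane(W,q,zb)[:2]*1000 for q in L])),L[::4])
E_=[]
for r in range(226,262,3):
    q=np.flatnonzero(bright[r,255:395])+255
    if len(q)>2:E_+=[(q[0]-.5,r)]*(q[0]<300)+[(q[-1]+.5,r)]*(q[-1]>335)
for c in range(300,340,4):
    q=np.flatnonzero(bright[190:232,c])+190
    if len(q):E_.append((c,q[0]-.5))
p=np.array([wplane(W,q,.065)[:2]*1000 for q in E_]);print("rim",circ(p));print(E_)
E
python3 m.py
```

```text
[ 0.5332 -0.2148  0.1612] [-3.1412  0.0001  0.0012] [-0.4435  0.6525 -4.561 ]
lamp 0.07707599780540071 (array([ 530.5617, -215.5444]), np.float64(21.51158028845637), 16) [(288, np.float64(240.5)), (300, np.float64(230.5)), (312, np.float64(226.5)), (324, np.float64(227.5)), (336, np.float64(233.5))]Traceback (most recent call last):
  File "m.py", line 21, in <module>
    if len(q)>2:E_+=[(q[0]-.5,r)]*(q[0]<300)+[(q[-1]+.5,r)]*(q[-1]>335)
                    ~~~~~~~~~~~~~^^~~~~~~~~~
TypeError: can't multiply sequence by non-int of type 'numpy.bool'
```

```bash
sed -i 's/\*(q\[0\]<300)/*int(q[0]<300)/; s/\*(q\[-1\]>335)/*int(q[-1]>335)/' m.py; python3 m.py
```

```text
[ 0.5334 -0.215   0.1615] [-3.1415  0.0002  0.0001] [ 0.1733  0.5845 -4.8724]
lamp 0.07744282232239587 (array([ 530.684 , -215.5304]), np.float64(21.690412327509772), 17) [(288, np.float64(240.5)), (300, np.float64(230.5)), (312, np.float64(226.5)), (324, np.float64(227.5)), (336, np.float64(233.5))]
rim (array([ 530.779, -216.351]), np.float64(33.335360040254535), 27)
[(np.float64(276.5), 226), (np.float64(357.5), 226), (np.float64(273.5), 229), (np.float64(359.5), 229), (np.float64(272.5), 232), (np.float64(360.5), 232), (np.float64(271.5), 235), (np.float64(361.5), 235), (np.float64(270.5), 238), (np.float64(362.5), 238), (np.float64(269.5), 241), (np.float64(363.5), 241), (np.float64(273.5), 244), (np.float64(364.5), 244), (np.float64(268.5), 247), (np.float64(364.5), 247), (np.float64(268.5), 250), (np.float64(360.5), 250), (np.float64(271.5), 253), (np.float64(363.5), 253), (np.float64(271.5), 256), (np.float64(360.5), 256), (np.float64(272.5), 259), (np.float64(360.5), 259), (300, np.float64(208.5)), (304, np.float64(207.5)), (308, np.float64(205.5)), (312, np.float64(205.5)), (316, np.float64(205.5)), (320, np.float64(205.5)), (324, np.float64(205.5)), (328, np.float64(206.5)), (332, np.float64(207.5)), (336, np.float64(208.5))]
```

Lamp and rim agree within 1 mm, so I'll lower gently while watching the forces.

Call:
move_arm:
  plan:
    - [0,0.01,0.07,0,0,0,-0.3]
    - [0,0.01,0.14,0,0,0,-0.3]
    - [0,0.01,0.2,0,0,0,-0.3]
    - [0,0.01,0.26,0,0,0,-0.3]
    - [0,0.01,0.3,0,0,0,-0.3]

```text
clock: 12.05
tool_pos: [0.533, -0.2159, 0.1369]
tcp_rot: [-3.141, 0.001, 0.001]
ft_force: [0.4, -0.6, -4.2]
opening: 0.0432
grasp_force: 29.9
```

Call:
move_arm:
  plan:
    - [0,0,0.03,0,0,0,-0.3]
    - [0,0,0.06,0,0,0,-0.3]
    - [0,0,0.1,0,0,0,-0.3]
    - [0,0,0.14,0,0,0,-0.3]
    - [0,0,0.18,0,0,0,-0.3]

```text
clock: 12.55
tool_pos: [0.5331, -0.2159, 0.123]
tcp_rot: [-3.142, 0.001, 0.0]
ft_force: [-1.9, 0.5, -4.8]
opening: 0.0435
grasp_force: 29.9
```

Call:
move_arm:
  plan:
    - [0,0,0.06,0,0,0,-0.3]
    - [0,0,0.12,0,0,0,-0.3]
    - [0,0,0.18,0,0,0,-0.3]
    - [0,0,0.24,0,0,0,-0.3]
    - [0,0,0.3,0,0,0,-0.3]

```text
clock: 13.05
tool_pos: [0.5331, -0.216, 0.0987]
tcp_rot: [3.142, -0.001, -0.0]
ft_force: [-1.9, -0.7, -4.0]
opening: 0.0436
grasp_force: 29.9
```

Call:
move_arm:
  plan:
    - [0,0,0.03,0,0,0,-0.3]
    - [0,0,0.06,0,0,0,-0.3]
    - [0,0,0.075,0,0,0,-0.3]
    - [0,0,0.09,0,0,0,-0.3]

```text
clock: 13.45
tool_pos: [0.5331, -0.216, 0.092]
tcp_rot: [3.141, -0.001, -0.0]
ft_force: [-1.9, -0.7, -3.4]
opening: 0.0436
grasp_force: 29.9
```

Call:
move_arm:
  plan:
    - [0,0,0.01,0,0,0,-0.3]
    - [0,0,0.02,0,0,0,-0.3]
    - [0,0,0.03,0,0,0,-0.3]

```text
clock: 13.75
tool_pos: [0.5331, -0.216, 0.0896]
tcp_rot: [3.141, -0.001, -0.0]
ft_force: [-2.4, 0.3, -4.3]
opening: 0.0436
grasp_force: 29.9
```

Call:
move_arm:
  plan:
    - [0,0,0.005,0,0,0,-0.3]
    - [0,0,0.01,0,0,0,-0.3]
    - [0,0,0.01,0,0,0,-0.3]

```text
clock: 14.05
tool_pos: [0.5331, -0.2161, 0.0891]
tcp_rot: [3.141, -0.001, 0.0]
ft_force: [-3.9, 0.0, 2.5]
opening: 0.0439
grasp_force: 29.9
```

Contact with the floor at exactly the expected height. Releasing and retreating.

Call:
move_arm:
  plan:
    - [0,0,0,0,0,0,0.2]
    - [0,0,0,0,0,0,0.8]
    - [0,0,0,0,0,0,0.8]
    - [0,0,0,0,0,0,0.8]
    - [0,0,0,0,0,0,0.8]

```text
clock: 14.55
tool_pos: [0.5335, -0.2159, 0.0888]
tcp_rot: [3.142, -0.0, 0.001]
ft_force: [-0.5, -0.6, 0.1]
opening: 0.0791
grasp_force: 0.0
```

Call:
move_arm:
  plan:
    - [0,0,-0.2,0,0,0,0.8]
    - [0,0,-0.5,0,0,0,0.8]
    - [0,0,-0.8,0,0,0,0.8]
    - [0,0,-1,0,0,0,0.8]

```text
clock: 14.95
tool_pos: [0.5337, -0.216, 0.1703]
tcp_rot: [3.141, -0.001, 0.002]
ft_force: [-0.1, 0.9, -0.0]
opening: 0.0837
grasp_force: 0.0
```

Call:
move_arm:
  plan:
    - [0,0,-0.5,0,0,0,0.8]
    - [0,0,-1,0,0,0,0.8]
    - [0,0,-1,0,0,0,0.8]

```text
clock: 15.25
tool_pos: [0.5356, -0.2166, 0.2539]
tcp_rot: [3.139, -0.001, 0.012]
ft_force: [0.1, -0.7, -0.4]
opening: 0.0837
grasp_force: 0.0
```

Run:
```python
from h import *
P=robot.camera_params("wrist");s=robot.sense();V=robot.snapshot("wrist");cv2.imwrite("pics/w8.png",V[:,:,::-1])
print(s["tool_pos"],s["ft_force"],s["opening"])
for nm,lo,hi in [("brass",(22,110,130),(35,255,255)),("green",(60,60,30),(95,255,255)),("copper",(2,100,110),(14,255,255))]:
    for q,b in blobs(V[150:300,250:390],lo,hi,80)[1]: print(nm,q+[250,150],b)
    if nm=="brass":
        q=max(blobs(V[150:300,250:390],lo,hi,80)[1],key=lambda t:t[1][4])[0]+[250,150];print("lamp top at z .127",wplane(P,q,.127))
```

```text
[ 0.5356 -0.2166  0.2539] [ 0.1295 -0.7402 -0.4475] 0.08369780697687489
brass [314.3 242.2] [  41   73   47   41 1370]
lamp top at z .127 [ 0.533  -0.2166  0.127 ]
green [313.8 207. ] [ 43  51  44  18 312]
green [313.9 222.6] [ 39  61  51  34 171]
copper [311.2 212.1] [  23   31   82   77 1840]
```

Call:
move_arm:
  plan:
    - [0,0,0,0,0,0,0.8]
    - [0,0,0,0,0,0,0.8]
    - [0,0,0,0,0,0,0.8]

```text
clock: 15.6
tool_pos: [0.5327, -0.2157, 0.2476]
tcp_rot: [-3.141, 0.0, 0.003]
ft_force: [-0.1, -0.5, -0.3]
opening: 0.0836
grasp_force: 0.0
```

```bash
python3 -c "
from workcell import robot
print(robot.close_job())"
```

```text
the job is handed in; nothing more can be done
None
```

I pressed the lamp closed (inner tube first, then the middle), lowered it upright to the floor of the copper case, let go and handed the job in at about 16 s; the final wrist-camera measurement put it centred in the case.

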